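# Clamp the leg-rest rod with its grooved flat up

## Robot

A 7-joint arm with a two-finger parallel gripper is mounted at the origin on a cart in front of the work surface, level with it; the furniture and walls round the work are solid. World frame = base frame: x ahead of the robot, y to its left, z up, the work surface at z = 0. Lengths are in m, angles in rad, forces in N, time in s.
With the tool pointing down it reaches from about 0.425 to 0.875 m from the base axis. Payload 4.7 kg.
Tool frame: the origin (TCP) lies midway between the tips of the shut fingers; the grasp point (between the pads) lies 19 mm behind it; z points along the fingers, y is the line along which they close (so a half turn about z gives the same grasp; the last joint's range is limited). The gripper opens to 87 mm and grips with 3 to 60 N. Pads are 19 mm wide; open, the fingers measure 117 mm over their backs; the gripper's body (75 mm by 190 mm) begins 51 mm behind the grasp point.
Start: joints at [1.284, 0.321, -0.07, 1.45, 0.023, 1.371, -0.057], TCP at [0.193, -0.621, 0.223] pointing down, gripper open.
Joint ranges: [-2.86, 2.86], [-0.3, 2.09], [-1.38, 1.24], [0.06, 2.45], [-1.56, 4.7], [0.09, 2.05], [-2.69, 2.69]. Speed limits (rad/s): [2.57, 2.57, 3.14, 3.14, 3.14, 3.14, 3.14].

## Interface

Orientations are given as a rotation vector (axis times angle).
In Python, from bench import ctrl gives the robot as it stands.
- The arm moves only by the tool inch_along, called after "Emit:" as name(argument=value, ...) on one line, values as JSON. Schema: {"type":"object","properties":{"moves":{"type":"object","properties":{"plan":{"type":"array","items":{"type":"array","items":{"type":"number"},"minItems":5,"maxItems":5},"minItems":1,"maxItems":20}},"additionalProperties":false,"required":["plan"]},"grip_force":{"type":"number"},"only":{"type":"string"},"quiet":{"type":"boolean"},"lines":{"type":"string"}},"required":["moves"],"additionalProperties":false}. moves is an object whose key "plan" holds a list of rows, 1 to 20 of them, each of 5 numbers: dx, dy, dz in m, then a turn about the tool's z in rad, then the opening from 0.0 (shut) to 1.0 (fully open); each row is the pose to reach, as a shift and turn from the pose commanded when the call began, along the tool's axes at that moment; what a row does not reach only later rows make up. A row lasts 1/10 s, in which the tool goes at most 0.05 m and 0.15 rad, less where a joint would pass 70% of its speed; a pose out of reach is approached as far as the arm can. The fingers move at their own pace and stop on an object; grip_force is the grip in N (left out, the last holds). Time passes only in rows, so rows that do not move let the fingers close. The tool returns the time, the measured TCP pose, the force, the opening and the grip force at its end. only (a regular expression) keeps the lines of the reply that match it, lines (a string "A,B") keeps lines A to B, and quiet returns only ok. Input that does not fit is refused with a message, and nothing moves.
- ctrl.get_state(): the state, without advancing time (a new reading comes with each control period).
- ctrl.get_image(name): name is "side" or "top" or "wrist"; returns the picture (384x512x3 uint8, red, green, blue); there is no depth.
- ctrl.camera_model(name): a dict with "vertical_fov" (degrees; the focal length in pixels is half the picture's height over the tangent of half this angle, whatever the lens; pixels are square), "cx", "cy" (the principal point, pixels), "rvec" (rotation vector, rad) and "tvec" (3), from world to camera coordinates, as OpenCV has them; the wrist camera has in their place "hand_eye" (4x4, takes a point from camera to tool coordinates, whose origin is the TCP and whose axes are the flange's). Camera axes: x right, y down, z forward; pixel columns grow to the right and rows downward; lengths in m; the calibration is good to about 2 mm. A picture is of the moment at which its call begins: read the wrist's pose just before it. camera_model takes no time and is no camera call.
- ctrl.close_job(): hands the job in; it is judged then, once.
The state is a dict: "time": time; "joint_positions": joint angles; "qd": joint speeds; "joint_torque": joint torques, N m; "position": TCP position; "tool_rot": TCP orientation; "ft_force": force on the tool from outside, world axes, zero at the start; "torque": the same for the moment, N m; "grip_width": opening from 0.0 (shut) to 1.0 (fully open); "grip_force": force on a finger pad.
Only numpy, scipy, OpenCV 4.12 (cv2) and the standard library are available. Lean on these libraries where they do the work, as an engineer would, in place of code of your own. Each camera call takes 0.05 s, during which the arm holds its last target. There are 200 camera calls.

## Task

The eight-sided metal rod of the couch's leg rest lies on the cabinet with its grooved flat turned to one side. Roll it over on the cabinet top until the grooved flat faces straight up, lay it in the trough of the clamp block that way up, slide it in under the cam fully home against the end stop, then flip the cam lever all the way over so that it locks into the groove. Leave everything else on the cabinet where it is.

Things in the scene. Friction and masses are not known exactly. Their poses are not given: they have to be found in the camera images.
- rod: Loose aluminium rod with 8 flats: 36 mm across flats, flats 14.9 mm wide, 120 mm long, about 0.18 kg, symmetric end for end. Origin at its centre, x along it, z out of the one flat that has a groove (7 mm wide, 4 mm deep, full length). Starts lying with z level, two flats (90 degrees) from up. Each roll over an edge turns it 45 degrees and carries it 14.9 mm. Centre 18 mm up on the cabinet.
- clamp_block: Fixed grey clamp block, base 160 x 78 x 8 mm. Origin at the centre of its underside, z up, x along the open trough toward the end stop. Trough from x = -76 mm to the stop, flat floor 16 mm up, 45 degree flanks to 25 mm up, outer edges 21 mm from the mid line; it centres the rod with any flat down. Rod home: centre at x = +10, y = 0, z = 34 mm in this frame.
- stop_face (a point): Middle of the face of the end stop (plate 44 mm wide, 50 mm high) that the rod's end comes to touch: at x = +70 mm of the clamp block, 34 mm above the cabinet. Axes as the clamp block.
- cam_pivot (a point): Centre of the lever's hinge pin, x = +48 mm of the clamp block, 65.4 mm above the cabinet; hinge axis = the block's y. Carried by two cheeks 25 to 32 mm either side of the mid line, x = 36 to 60 mm, 79 mm high. The cam bars the trough from above beyond x = 28 mm, so the rod is laid short of it (it may overhang the front) and slid in beneath; the open cam clears the rod by 1.5 to 3 mm.
- cam_lever (a joint): Cam lever angle, rad: 0 closed (handle level, toward the block's -x, above the rod), 1.57 handle straight up, 1.95 open limit (leaning to the stop). Starts at 1.6 to 1.85, stays where left (light friction). Pushed over toward -x and down, its 4.6 mm thick cam enters the groove, presses hardest 0.17 rad before closed and passes over centre. On a flat without groove it stops about 1.4 rad short.
- lever_tip (a point): Point in the rounded end of the dark lever handle, mid thickness, 84 mm from the pivot along the handle. The handle is 18 mm wide, 7 mm thick, ends 93 mm from the pivot; its mid plane lies 5.5 mm off the pivot, on the side that faces up when closed (toward the stop when upright). Closing needs about 5 N there.
- pump_bottle: Fixed tall pump bottle at the back, 187 mm high, 48 x 75 mm; origin under its centre. Bystander.
- carton_a: Small loose printed carton at the back, 32 x 90 x 77 mm high. Bystander.
- carton_b: Small loose printed carton at the back, 35 x 92 x 71 mm high. Bystander.
- alcohol_bottle: Small loose bottle at the back left, 41 mm wide, 92 mm high. Bystander.
- tape_roll: Loose roll of white tape, 50 mm wide, 26 mm high, lying between rod and clamp block toward the back. Bystander.
- small_tape: Loose smaller roll of tape, 44 mm wide, 19 mm high, near the front edge. Bystander.
- gauze: Loose flat gauze packet, 59 x 83 x 12 mm, left of the clamp block. Bystander.
- thermometer: Loose thermometer lying at the back, 18 x 122 x 13 mm. Bystander.

How it is judged:
By the outcome, as a careful person would: the job done as asked, in the order asked, and still so for the second after the job is handed in, with the robot touching nothing.
It also fails if it takes over 72 s, if anything falls off the work surface, if the arm or the gripper's body presses on something with over 40 N, if the wrist force passes 120 N, or if a joint passes its speed limit or range.

## Working session

There is one attempt and no reset: what is moved stays moved. The work goes in short steps, Python scripts to look and compute and a tool call to move; the robot and the scene stay as the last step left them, time stands still between calls to the robot, and variables do not carry over. Pictures are saved under pics/ and viewed, at most 10 in all, crops included, and the job is handed in when it is done.

```bash
ls; mkdir -p pics
```

Run:
```python
from bench import ctrl
import cv2,json
for n in("top","side"):
    im=ctrl.get_image(n); cv2.imwrite(f"pics/{n}0.png",im[:,:,::-1])
for n in("top","side","wrist"):
    print(n,ctrl.camera_model(n))
s=ctrl.get_state();print(s)
```

```text
bench.py
pics
top {'vertical_fov': 49.11176452118512, 'cx': 259.5511272399402, 'cy': 201.66352920612613, 'rvec': array([ 2.23319439, -1.93222347,  0.23985326]), 'tvec': array([0.07795192, 0.60851978, 0.78144361])}
side {'vertical_fov': 50.23588250601355, 'cx': 255.59137609824637, 'cy': 193.85817541139835, 'rvec': array([ 0.41527904, -2.75097121,  1.2143222 ]), 'tvec': array([0.59169447, 0.08136766, 0.90325214])}
wrist {'vertical_fov': 68.71404449011733, 'cx': 258.3953915929612, 'cy': 186.01563323267897, 'hand_eye': array([[-9.59660681e-04, -9.60832824e-01, -2.77126981e-01,
         7.57742638e-02],
       [ 9.99999484e-01, -8.29687988e-04, -5.86260972e-04,
         1.60849183e-03],
       [ 3.33369858e-04, -2.77127400e-01,  9.60833124e-01,
        -1.62794821e-01],
       [ 0.00000000e+00,  0.00000000e+00,  0.00000000e+00,
         1.00000000e+00]])}
{'time': 0.1, 'joint_positions': array([ 1.28409061,  0.32174647, -0.0701008 ,  1.4515549 ,  0.02262813,
        1.37080034, -0.05688354]), 'qd': array([ 0.00127646, -0.00382004,  0.00182659, -0.00159059, -0.00036535,
       -0.00013896, -0.00050344]), 'joint_torque': array([ 2.73395553e-04, -4.92570591e+01, -4.05676877e-01, -3.13396776e+01,
       -6.42216322e-02,  3.95846169e-02,  6.07230345e-05]), 'position': array([ 0.19239461, -0.6203535 ,  0.22157163]), 'tool_rot': array([-3.10444885e+00, -4.70574421e-01,  5.84142608e-04]), 'ft_force': array([-0.68412231,  0.27145352,  0.75398595]), 'torque': array([ 0.03722423, -0.02159561,  0.07240135]), 'grip_force': 0.0, 'grip_width': 1.0014968662653319}
```

View pics/top0.png

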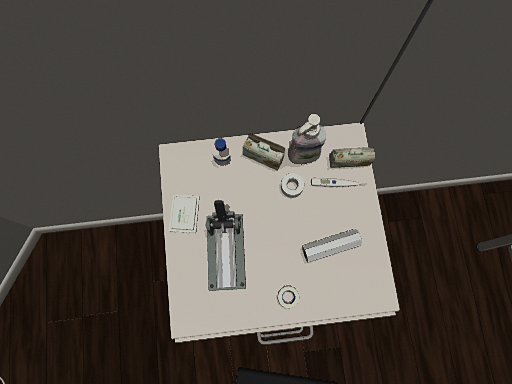

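View pics/side0.png

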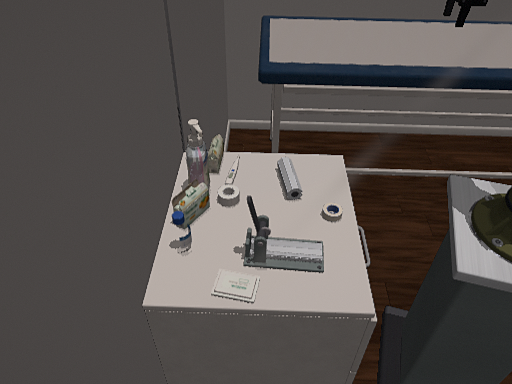

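The top view shows the rod near (332,246) and the clamp block near (226,250), with the stop end toward the back. Next I'll take enlarged crops.

Create h.py:
```python
import numpy as np,cv2
from bench import ctrl
from scipy.spatial.transform import Rotation as R
def cam(n,st=None):
    m=ctrl.camera_model(n); f=192/np.tan(np.radians(m["vertical_fov"])/2)
    K=np.array([[f,0,m["cx"]],[0,f,m["cy"]],[0,0,1]])
    if n=="wrist":
        T=np.eye(4);T[:3,:3]=R.from_rotvec(st["tool_rot"]).as_matrix();T[:3,3]=st["position"]
        W=np.linalg.inv(T@m["hand_eye"]);return K,W[:3,:3],W[:3,3]
    return K,R.from_rotvec(m["rvec"]).as_matrix(),np.array(m["tvec"])
def proj(c,P):
    K,r,t=c;p=(np.atleast_2d(P)@r.T+t)@K.T;return p[:,:2]/p[:,2:]
def unproj(c,uv,z):
    K,r,t=c;o=-r.T@t;out=[]
    for u,v in np.atleast_2d(uv):
        d=r.T@np.linalg.solve(K,[u,v,1]);out.append(o+d*(z-o[2])/d[2])
    return np.array(out)
```

Run:
```python
from h import *
a=cv2.imread("pics/top0.png");b=cv2.imread("pics/side0.png")
ct,cs=cam("top"),cam("side")
print(-ct[1].T@ct[2],-cs[1].T@cs[2])
for n,p in dict(rodE=[(303,253),(361,240)],blk=[(208,290),(245,288),(244,214),(210,214)]).items(): print(n,unproj(ct,p,0.01).round(3))
print(unproj(cs,[(245,266),(322,270),(324,240),(278,160),(300,197)],0.01).round(3))
def crop(i,x,y,w,h,s):return cv2.resize(i[y:y+h,x:x+w],None,fx=s,fy=s,interpolation=cv2.INTER_CUBIC)
m=np.zeros((600,800,3),np.uint8)
def put(c,x,y):m[y:y+c.shape[0],x:x+c.shape[1]]=c
put(crop(a,295,222,75,50,5),0,0)      # 375x250
put(crop(a,200,195,52,100,5.5)[:550],400,0) #
put(crop(b,270,150,40,52,6),0,270)
cv2.imwrite("pics/m1.png",m)
```

```text
[0.38832412 0.13957301 0.90374261] [0.39778336 0.75895918 0.66207011]
rodE [[ 0.509  0.059  0.01 ]
 [ 0.554 -0.061  0.01 ]]
blk [[0.404 0.246 0.01 ]
 [0.419 0.17  0.01 ]
 [0.574 0.196 0.01 ]
 [0.564 0.269 0.01 ]]
[[ 0.555  0.283  0.01 ]
 [ 0.407  0.247  0.01 ]
 [ 0.417  0.169  0.01 ]
 [ 0.578 -0.067  0.01 ]
 [ 0.493  0.054  0.01 ]]
```

View pics/m1.png

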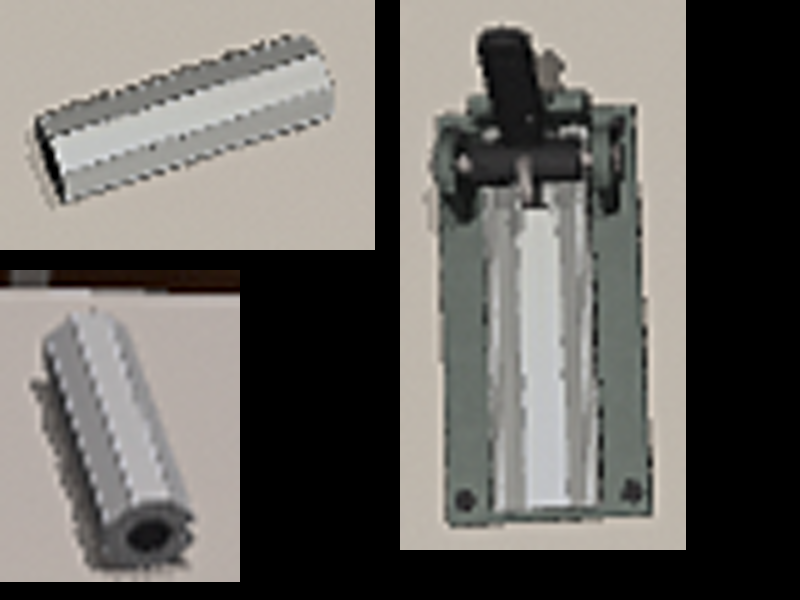

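The rod's groove seems to face the robot (notch on the right in the side crop). I'll move the wrist camera over the area between rod and block and measure both.

Emit:
inch_along(moves={"plan": [[0.517,-0.594,0,-1.64,1],[0.517,-0.594,0,-1.64,1],[0.517,-0.594,0,-1.64,1],[0.517,-0.594,0,-1.64,1],[0.517,-0.594,0,-1.64,1],[0.517,-0.594,0,-1.64,1],[0.517,-0.594,0,-1.64,1],[0.517,-0.594,0,-1.64,1],[0.517,-0.594,0,-1.64,1],[0.517,-0.594,0,-1.64,1],[0.517,-0.594,0,-1.64,1],[0.517,-0.594,0,-1.64,1],[0.517,-0.594,0,-1.64,1],[0.517,-0.594,0,-1.64,1],[0.517,-0.594,0,-1.64,1],[0.517,-0.594,0,-1.64,1],[0.517,-0.594,0,-1.64,1],[0.517,-0.594,0,-1.64,1],[0.517,-0.594,0,-1.64,1],[0.517,-0.594,0,-1.64,1]]})

```text
time: 2.1
position: [0.5102, 0.0978, 0.2224]
tool_rot: [1.778, 2.589, -0.002]
ft_force: [-0.2, 0.1, -0.2]
grip_width: 1.0
grip_force: 0.0
```

Run:
```python
from h import *
s=ctrl.get_state();im=ctrl.get_image("wrist")[:,:,::-1]
np.save("s1.npy",s,allow_pickle=True)
print(s["position"],R.from_rotvec(s["tool_rot"]).as_matrix().round(3),s["joint_positions"].round(2))
cv2.imwrite("pics/w1raw.png",im)
cv2.imwrite("pics/w1.png",cv2.resize(im,(800,600),interpolation=cv2.INTER_CUBIC))
```

```text
[0.51016371 0.0977851  0.22237313] [[-0.359  0.933 -0.   ]
 [ 0.933  0.359 -0.001]
 [-0.001 -0.001 -1.   ]] [ 0.6   0.11 -0.89  1.75  0.09  1.33  0.06]
```

View pics/w1.png

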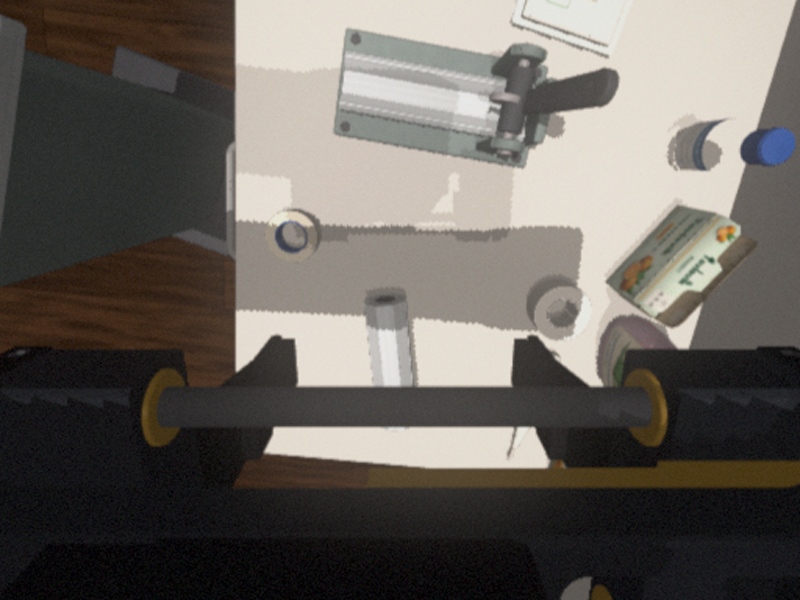

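The wrist view shows the block's base corners (800-px scale) at (348,30), (336,134) and (525,167), with the rod partly hidden behind the gripper at (390,350). I'll fit the block pose and step back to see the whole rod.

Emit:
inch_along(moves={"plan": [[-0.05,0,0.03,0,1],[-0.1,0,0.05,0,1],[-0.12,0,0.05,0,1],[-0.12,0,0.05,0,1],[-0.12,0,0.05,0,1],[-0.12,0,0.05,0,1]]})

```text
time: 2.75
position: [0.5536, -0.0112, 0.1731]
tool_rot: [1.773, 2.593, 0.001]
ft_force: [-0.1, 0.9, -0.3]
grip_width: 0.996
grip_force: 0.0
```

Run:
```python
from h import *
from scipy.optimize import least_squares
s=np.load("s1.npy",allow_pickle=True).item()
cw,ct,cs=cam("wrist",s),cam("top"),cam("side")
k=512/800
C=dict(fl=(-.08,.039),fr=(-.08,-.039),rr=(.08,-.039),rl=(.08,.039))
obs=[(cw,"fl",(348*k,30*k)),(cw,"fr",(336*k,134*k)),(cw,"rr",(525*k,167*k)),
 (ct,"fl",(208.5,289.9)),(ct,"fr",(245.8,288.6)),(ct,"rr",(242.9,214.5)),(ct,"rl",(206.9,216.3)),(cs,"fr",(324,239)),(cs,"fl",(323,269))]
def f(p,full=False):
    c,sn=np.cos(p[2]),np.sin(p[2]);r=[]
    for cm,n,uv in obs:
        x,y=C[n];r.append(proj(cm,[p[0]+c*x-sn*y,p[1]+sn*x+c*y,.008])[0]-uv)
    return np.ravel(r)
o=least_squares(f,[.49,.22,.2],loss="soft_l1");print(o.x,o.fun.reshape(-1,2).round(1))
s=ctrl.get_state();im=ctrl.get_image("wrist")[:,:,::-1]
np.save("s2.npy",s,allow_pickle=True);print(s["position"])
cv2.imwrite("pics/w2raw.png",im)
cv2.imwrite("pics/w2.png",cv2.resize(im[20:260,100:420],(800,600),interpolation=cv2.INTER_CUBIC))
```

```text
[0.49123386 0.22200297 0.20316546] [[-2.2 -1.4]
 [-2.3  0.5]
 [-0.2  0.6]
 [ 0.5 -0.4]
 [ 0.5 -1.4]
 [-0.4 -2. ]
 [-0.2 -1.7]
 [-1.9  0.8]
 [ 0.3  0.7]]
[ 0.55357322 -0.01115685  0.17307396]
```

View pics/w2.png

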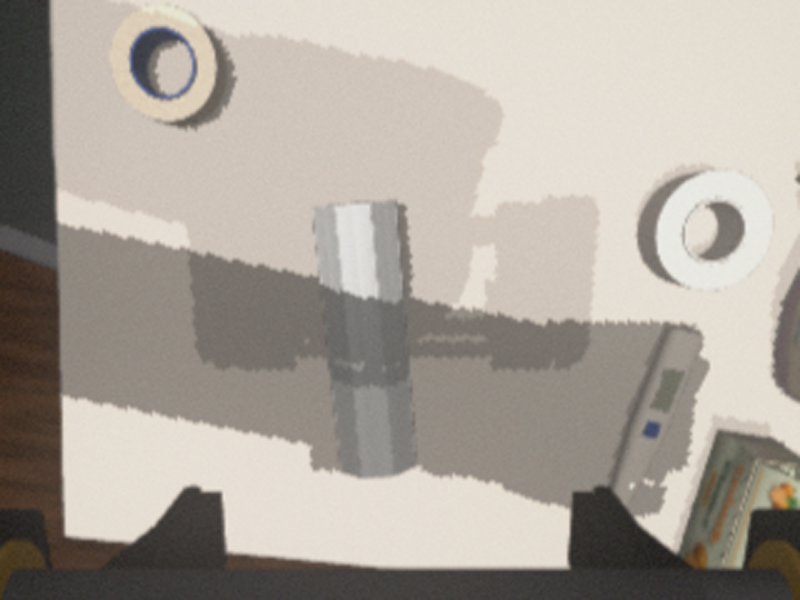

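Run:
```python
from h import *
s=np.load("s2.npy",allow_pickle=True).item();cw=cam("wrist",s)
uv=np.array([(314,208),(405,202),(340,474),(416,468)])/2.5+[100,20]
for z in(.018,.025):
    P=unproj(cw,uv,z);d=(P[0]+P[1]-P[2]-P[3])/2;print(z,P.mean(0).round(4),np.linalg.norm(d),np.arctan2(d[1],d[0]))
    print(np.linalg.norm(P[0]-P[1]),np.linalg.norm(P[2]-P[3]))
b=cv2.imread("pics/side0.png")
m=cv2.resize(b[178:204,278:310],None,fx=16,fy=16,interpolation=cv2.INTER_CUBIC)
cv2.imwrite("pics/e1.png",m)
```

```text
0.018 [ 0.536  -0.0006  0.018 ] 0.1230440209446963 1.9990051331466046
0.039585369052433525 0.0367819152321817
0.025 [0.5357 0.0007 0.025 ] 0.12033427623479394 1.9990051331466052
0.03871359776638639 0.03597188318466531
```

View pics/e1.png

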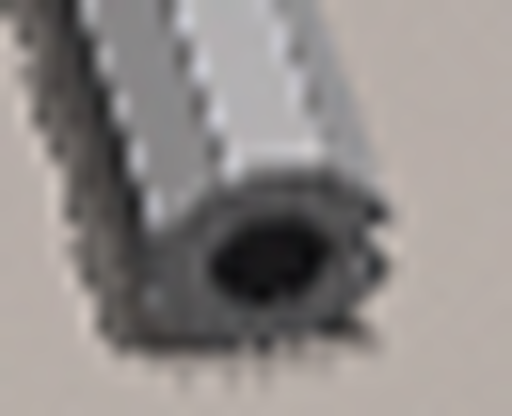

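The notch at (370,240) in the enlarged end face shows the groove facing the robot, so the rod has to roll away from it (+x). I'll straddle the rod and grip it lightly to centre it exactly.

Emit:
inch_along(moves={"plan": [[0.0167,-0.0124,0.04,-0.06,1],[0.0167,-0.0124,0.08,-0.06,1],[0.0167,-0.0124,0.12,-0.06,1],[0.0167,-0.0124,0.15,-0.06,1],[0.0167,-0.0124,0.161,-0.06,1],[0.0167,-0.0124,0.161,-0.06,1],[0.0167,-0.0124,0.161,-0.06,0.2],[0.0167,-0.0124,0.161,-0.06,0.2],[0.0167,-0.0124,0.161,-0.06,0.2],[0.0167,-0.0124,0.161,-0.06,0.2],[0.0167,-0.0124,0.161,-0.06,0.2],[0.0167,-0.0124,0.161,-0.06,0.2],[0.0167,-0.0124,0.161,-0.06,0.2],[0.0167,-0.0124,0.161,-0.06,0.2],[0.0167,-0.0124,0.161,-0.06,0.2]]}, grip_force=5)

```text
time: 4.3
position: [0.5361, -0.0012, 0.0115]
tool_rot: [-1.696, -2.644, 0.0]
ft_force: [0.4, 0.4, 0.8]
grip_width: 0.418
grip_force: 5.0
```

Emit:
inch_along(moves={"plan": [[0,0,0,0,0.8],[0,0,0,0,0.8],[0,0,0,0,0.8],[0,0,-0.006,0,0.8],[0,0,-0.006,0,0.8],[0,0.01,-0.006,0,0.8],[0,0.015,-0.006,0,0.8],[0,0.0176,-0.006,0,0.8],[0,0.0192,-0.0081,0,0.8],[0,0.021,-0.0102,0,0.8],[0,0.023,-0.012,0,0.8],[0,0.0251,-0.0137,0,0.8],[0,0.0274,-0.0151,0,0.8],[0,0.0297,-0.0164,0,0.8],[0,0.0311,-0.0164,0,0.8],[0,0.0311,-0.0164,0,0.8],[0,0.0311,-0.0164,0,0.8]]}, grip_force=5)

```text
time: 6.0
position: [0.5643, 0.0119, 0.0278]
tool_rot: [-1.696, -2.644, 0.0]
ft_force: [-0.5, -0.3, -0.5]
grip_width: 0.8
grip_force: 0.0
```

Run:
```python
from h import *
a=ctrl.get_image("side");t=ctrl.get_image("top")
m=np.zeros((600,800,3),np.uint8)
u,v=proj(cam("side"),[.53,.02,.02])[0].astype(int);print(u,v)
c=cv2.resize(a[v-28:v+28,u-28:u+28],(450,450),interpolation=cv2.INTER_CUBIC);m[:450,:450]=c[:,:,::-1]
u,v=proj(cam("top"),[.54,.0,.02])[0].astype(int)
c=cv2.resize(t[v-35:v+35,u-35:u+35],(350,350),interpolation=cv2.INTER_CUBIC);m[:350,450:]=c[:,:,::-1]
cv2.imwrite("pics/r1.png",m)
```

```text
288 181
```

View pics/r1.png

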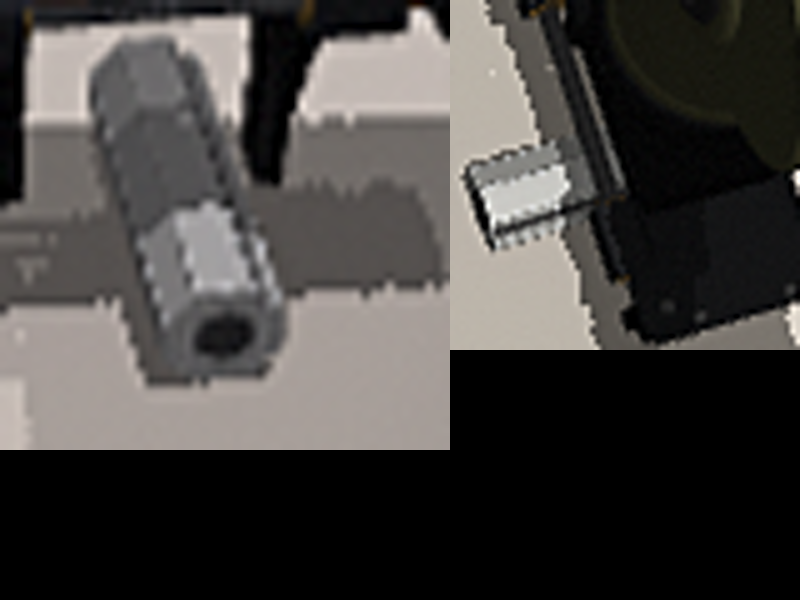

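The rod turned exactly one step: the dark groove line is now on the upper flank facing the robot, at (265,255) in the side crop. I'll re-centre and repeat.

Emit:
inch_along(moves={"plan": [[0,-0.0165,0,0,0.8],[0,-0.0165,0.008,0,0.8],[0,-0.0165,0.0164,0,0.8],[0,-0.0165,0.0164,0,0.2],[0,-0.0165,0.0164,0,0.2],[0,-0.0165,0.0164,0,0.2],[0,-0.0165,0.0164,0,0.2],[0,-0.0165,0.0164,0,0.2],[0,-0.0165,0.0164,0,0.2],[0,-0.0165,0.0164,0,0.2]]}, grip_force=5)

```text
time: 7.1
position: [0.5496, 0.005, 0.0117]
tool_rot: [1.696, 2.644, 0.0]
ft_force: [-0.0, 0.1, 1.7]
grip_width: 0.418
grip_force: 5.0
```

Emit:
inch_along(moves={"plan": [[0,0,0,0,0.8],[0,0,0,0,0.8],[0,0,0,0,0.8],[0,0,-0.006,0,0.8],[0,0,-0.006,0,0.8],[0,0.01,-0.006,0,0.8],[0,0.015,-0.006,0,0.8],[0,0.0176,-0.006,0,0.8],[0,0.0192,-0.0081,0,0.8],[0,0.021,-0.0102,0,0.8],[0,0.023,-0.012,0,0.8],[0,0.0251,-0.0137,0,0.8],[0,0.0274,-0.0151,0,0.8],[0,0.0297,-0.0164,0,0.8],[0,0.0311,-0.0164,0,0.8],[0,0.0311,-0.0164,0,0.8],[0,0.0311,-0.0164,0,0.8]]}, grip_force=5)

```text
time: 8.8
position: [0.5776, 0.0179, 0.0278]
tool_rot: [-1.696, -2.644, 0.0]
ft_force: [0.1, -0.8, -0.3]
grip_width: 0.797
grip_force: 0.0
```

Run:
```python
from h import *
a=ctrl.get_image("side");t=ctrl.get_image("top")
m=np.zeros((600,800,3),np.uint8)
u,v=proj(cam("side"),[.54,.03,.02])[0].astype(int);print(u,v)
c=cv2.resize(a[v-28:v+28,u-28:u+28],(450,450),interpolation=cv2.INTER_CUBIC);m[:450,:450]=c[:,:,::-1]
u,v=proj(cam("top"),[.55,.01,.02])[0].astype(int)
c=cv2.resize(t[v-35:v+35,u-35:u+35],(350,350),interpolation=cv2.INTER_CUBIC);m[:350,450:]=c[:,:,::-1]
cv2.imwrite("pics/r2.png",m)
```

```text
283 183
```

View pics/r2.png

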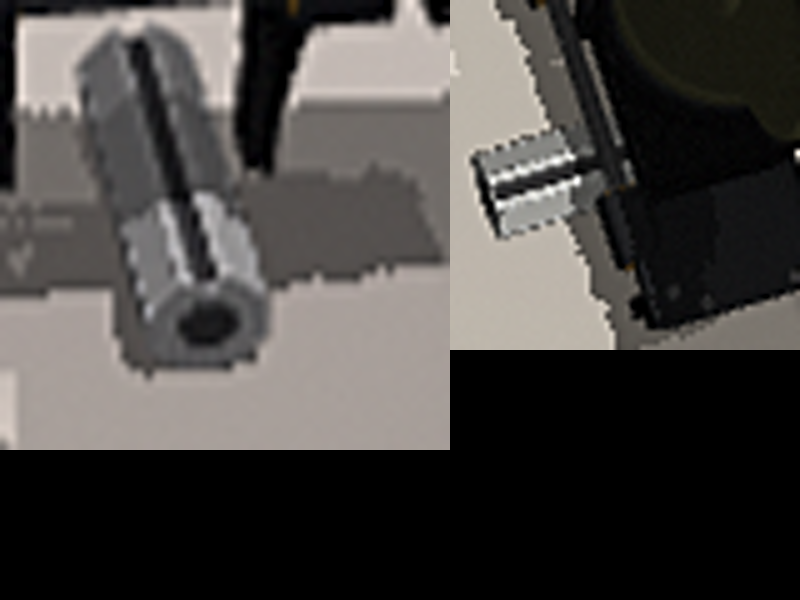

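The groove now runs along the top (dark line in both views), so the rod is the right way up. I'll grip it and lift.

Emit:
inch_along(moves={"plan": [[0,-0.0165,0,0,0.8],[0,-0.0165,0.008,0,0.8],[0,-0.0165,0.0164,0,0.8],[0,-0.0165,0.0164,0,0.2],[0,-0.0165,0.0164,0,0.2],[0,-0.0165,0.0164,0,0.2],[0,-0.0165,0.0164,0,0.2],[0,-0.0165,0.0164,0,0.2],[0,-0.0165,0.0164,0,0.2],[0,-0.0165,0.0164,0,0.2],[0,-0.0165,-0.02,0,0.2],[0,-0.0165,-0.05,0,0.2],[0,-0.0165,-0.084,0,0.2],[0,-0.0165,-0.084,0,0.2]]}, grip_force=25)

```text
time: 10.3
position: [0.5657, 0.0114, 0.1164]
tool_rot: [1.693, 2.638, 0.005]
ft_force: [0.6, 0.7, -0.7]
grip_width: 0.41
grip_force: 25.0
```

Run:
```python
from h import *
s=ctrl.get_state();p=s["position"];M=R.from_rotvec(s["tool_rot"]).as_matrix()
B=np.array([.4912,.222,0]);c,q=np.cos(.203),np.sin(.203);bx=np.array([c,q,0])
t=B-.042*bx;t[2]=p[2]
print(p,M.T@(t-p),np.arctan2(M[1,0],M[0,0]),s["joint_positions"].round(2))
```

```text
[0.56565227 0.01144689 0.11639449] [ 0.23187303 -0.020816   -0.00108241] 2.0008009223366825 [ 0.63  0.31 -0.81  1.78  0.25  1.15  0.17]
```

Emit:
inch_along(moves={"plan": [[0.232,-0.021,0,-1.344,0.2],[0.232,-0.021,0,-1.344,0.2],[0.232,-0.021,0,-1.344,0.2],[0.232,-0.021,0,-1.344,0.2],[0.232,-0.021,0,-1.344,0.2],[0.232,-0.021,0,-1.344,0.2],[0.232,-0.021,0,-1.344,0.2],[0.232,-0.021,0,-1.344,0.2],[0.232,-0.021,0,-1.344,0.2],[0.232,-0.021,0,-1.344,0.2],[0.232,-0.021,0,-1.344,0.2],[0.232,-0.021,0,-1.344,0.2],[0.232,-0.021,0,-1.344,0.2],[0.232,-0.021,0,-1.344,0.2]]})

```text
time: 11.7
position: [0.4469, 0.2132, 0.1119]
tool_rot: [-0.317, 3.125, -0.0]
ft_force: [0.7, 0.1, -0.8]
grip_width: 0.412
grip_force: 25.0
```

Run:
```python
from h import *
s=ctrl.get_state();w=ctrl.get_image("wrist");a=ctrl.get_image("side");t=ctrl.get_image("top")
np.save("s3.npy",s,allow_pickle=True)
M=R.from_rotvec(s["tool_rot"]).as_matrix();print(s["position"],M.round(3),s["joint_positions"].round(2))
m=np.zeros((600,800,3),np.uint8)
m[:300,:400]=cv2.resize(w,(400,300));m[:300,400:]=cv2.resize(t[190:310,180:340],(400,300),interpolation=cv2.INTER_CUBIC)
m[300:,:400]=cv2.resize(a[180:300,220:380],(400,300),interpolation=cv2.INTER_CUBIC)
cv2.imwrite("pics/l1.png",m[:,:,::-1]);cv2.imwrite("pics/w3raw.png",w[:,:,::-1])
```

```text
[0.44687058 0.21316376 0.11190334] [[-0.98  -0.201  0.   ]
 [-0.201  0.98  -0.   ]
 [-0.    -0.    -1.   ]] [ 0.58  0.24 -1.18  1.93  0.25  1.13  1.08]
```

View pics/l1.png

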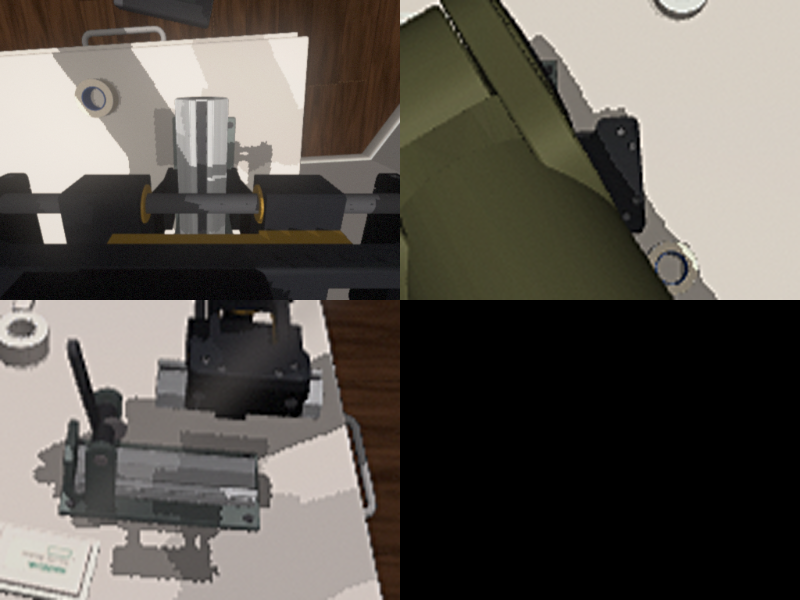

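The rod is held groove up and aligned over the trough, with the lever leaning to the stop. I'll lower it and release.

Emit:
inch_along(moves={"plan": [[0,0,0.03,0,0.2],[0,0,0.055,0,0.2],[0,0,0.07,0,0.2],[0,0,0.076,0,0.2],[0,0,0.080,0,0.2],[0,0,0.082,0,0.2],[0,0,0.082,0,0.2],[0,0,0.082,0,0.2]]})

```text
time: 12.65
position: [0.4475, 0.2134, 0.0306]
tool_rot: [-0.318, 3.124, -0.0]
ft_force: [0.0, -0.7, -0.4]
grip_width: 0.413
grip_force: 25.0
```

Emit:
inch_along(moves={"plan": [[0,0,0,0,0.55],[0,0,0,0,0.55],[0,0,0,0,0.55],[0,0,0,0,0.55]]})

```text
time: 13.05
position: [0.4471, 0.2132, 0.0301]
tool_rot: [-0.318, 3.125, -0.0]
ft_force: [0.4, -0.4, 0.5]
grip_width: 0.543
grip_force: 0.0
```

Emit:
inch_along(moves={"plan": [[0.012,0,0,0,0.55],[0.025,0,0,0,0.55],[0.025,0,0,0,0.55],[0.025,0,0,0,0.2],[0.025,0,0,0,0.2],[0.025,0,0,0,0.2],[0.025,0,0,0,0.2]]}, grip_force=6)

```text
time: 13.75
position: [0.4224, 0.2097, 0.0303]
tool_rot: [-0.32, 3.125, 0.003]
ft_force: [-2.0, 4.5, 2.8]
grip_width: 0.411
grip_force: 6.0
```

Emit:
inch_along(moves={"plan": [[-0.006,0,0,0,0.2],[-0.012,0,0,0,0.2],[-0.018,0,0,0,0.2],[-0.024,0,0,0,0.2],[-0.03,0,0,0,0.2],[-0.035,0,0,0,0.2],[-0.035,0,0,0,0.2]]})

```text
time: 14.45
position: [0.4558, 0.2167, 0.0298]
tool_rot: [0.32, -3.123, -0.003]
ft_force: [-3.2, 3.8, 2.8]
grip_width: 0.414
grip_force: 6.0
```

Run:
```python
from h import *
s=ctrl.get_state();a=ctrl.get_image("side");w=ctrl.get_image("wrist")
print(s["position"],s["ft_force"])
m=np.zeros((600,800,3),np.uint8)
m[:480,:480]=cv2.resize(a[200:280,230:310],(480,480),interpolation=cv2.INTER_CUBIC)
m[:300,480:]=cv2.resize(w[60:260,150:363],(320,300))
cv2.imwrite("pics/sl1.png",m[:,:,::-1])
```

```text
[0.45576791 0.21665809 0.02980876] [-3.17111984  3.79608769  2.83527288]
```

View pics/sl1.png

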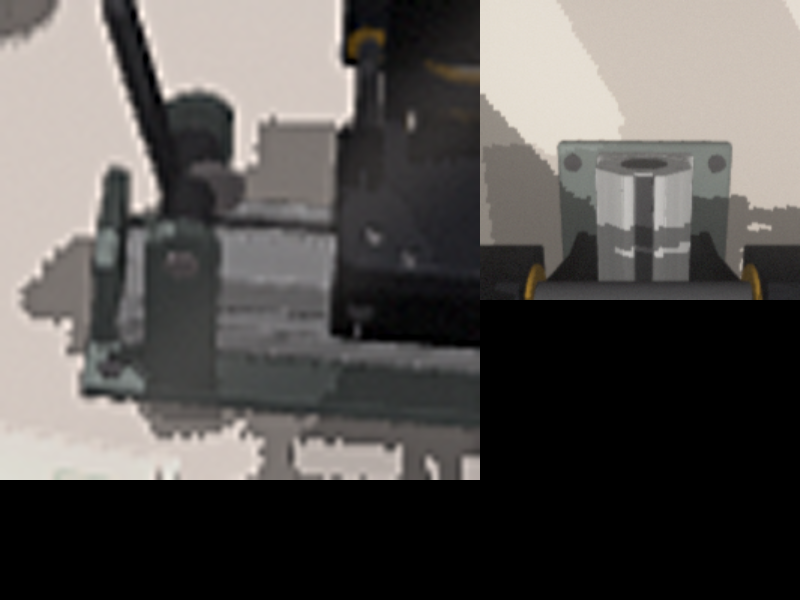

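The rod is under the cam with the groove up; about 17 mm remain. I'll slide on until it meets the stop.

Emit:
inch_along(moves={"plan": [[-0.004,0,0,0,0.2],[-0.008,0,0,0,0.2],[-0.012,0,0,0,0.2],[-0.012,0,0,0,0.2]]})

```text
time: 14.95
position: [0.4673, 0.219, 0.0298]
tool_rot: [0.32, -3.123, -0.002]
ft_force: [-3.7, 2.8, 3.3]
grip_width: 0.411
grip_force: 6.0
```

Emit:
inch_along(moves={"plan": [[-0.002,0,0,0,0.2],[-0.004,0,0,0,0.2],[-0.004,0,0,0,0.2]]})

```text
time: 15.25
position: [0.4706, 0.2197, 0.0297]
tool_rot: [0.32, -3.122, -0.002]
ft_force: [-4.9, 3.5, 4.3]
grip_width: 0.409
grip_force: 6.0
```

Emit:
inch_along(moves={"plan": [[-0.002,0,0,0,0.2],[-0.004,0,0,0,0.2],[-0.004,0,0,0,0.2]]})

```text
time: 15.55
position: [0.4746, 0.2205, 0.0297]
tool_rot: [0.32, -3.122, -0.002]
ft_force: [-4.6, 3.0, 4.2]
grip_width: 0.414
grip_force: 6.0
```

Emit:
inch_along(moves={"plan": [[-0.002,0,0,0,0.2],[-0.004,0,0,0,0.2],[-0.004,0,0,0,0.2]]})

```text
time: 15.85
position: [0.4785, 0.2213, 0.0297]
tool_rot: [0.32, -3.122, -0.002]
ft_force: [-5.5, 3.8, 3.3]
grip_width: 0.412
grip_force: 6.0
```

Emit:
inch_along(moves={"plan": [[0,0,0,0,0.6],[0,0,0,0,0.6],[0,0,0,0,0.6],[0,0,0,0,0.6],[0,0,-0.03,0,0.6],[0,0,-0.06,0,0.6],[0.03,0,-0.06,0,0],[0.067,0,-0.06,0,0],[0.067,0,-0.06,0,0],[0.067,0,-0.06,0,0],[0.067,0,-0.06,0,0],[0.067,0,-0.06,0,0],[0.067,0,-0.03,0,0],[0.067,0,-0.004,0,0],[0.067,0,-0.004,0,0],[0.067,0,-0.004,0,0]]})

```text
time: 17.45
position: [0.4143, 0.2075, 0.034]
tool_rot: [0.32, -3.124, -0.003]
ft_force: [-0.5, 0.5, 1.1]
grip_width: 0.002
grip_force: 0.0
```

Emit:
inch_along(moves={"plan": [[-0.003,0,0,0,0],[-0.007,0,0,0,0],[-0.011,0,0,0,0],[-0.014,0,0,0,0],[-0.014,0,0,0,0]]})

```text
time: 17.95
position: [0.4289, 0.2095, 0.0342]
tool_rot: [-0.318, 3.125, 0.0]
ft_force: [-0.1, 0.3, 0.8]
grip_width: 0.008
grip_force: 0.0
```

Emit:
inch_along(moves={"plan": [[-0.0015,0,0,0,0],[-0.003,0,0,0,0],[-0.003,0,0,0,0]]})

```text
time: 18.25
position: [0.4311, 0.2099, 0.0338]
tool_rot: [0.319, -3.125, 0.0]
ft_force: [-1.4, 0.2, -0.3]
grip_width: 0.005
grip_force: 0.4
```

Emit:
inch_along(moves={"plan": [[-0.0015,0,0,0,0],[-0.003,0,0,0,0],[-0.003,0,0,0,0]]})

```text
time: 18.55
position: [0.4313, 0.2099, 0.0334]
tool_rot: [0.319, -3.12, 0.003]
ft_force: [-8.2, -2.3, 6.0]
grip_width: 0.005
grip_force: 4.2
```

The rod is solid against the stop (force rises with no motion, and the contact position matches home). I'll lift, go over the lever and come down behind it.

Emit:
inch_along(moves={"plan": [[0.01,0,0,0,0],[0.01,0,-0.04,0,0],[0.01,0,-0.09,0,0],[0.01,0,-0.14,0,0],[0.01,0,-0.155,0,0],[-0.03,0,-0.155,0,0],[-0.075,0,-0.155,0,0],[-0.12,0,-0.155,0,0],[-0.16,0,-0.155,0,0],[-0.17,0,-0.155,0,0],[-0.17,0,-0.155,0,0],[-0.17,0,-0.155,0,0]]})

```text
time: 19.75
position: [0.5992, 0.2455, 0.1892]
tool_rot: [0.321, -3.125, -0.0]
ft_force: [0.3, 0.0, 0.6]
grip_width: 0.006
grip_force: 0.0
```

Run:
```python
from h import *
s=ctrl.get_state();p=s["position"];M=R.from_rotvec(s["tool_rot"]).as_matrix()
B=np.array([.4892,.2216,0]);c,q=np.cos(.203),np.sin(.203)
d=p-B;print("block xyz",d@[c,q,0],d@[-q,c,0],p[2],M.round(3)[0])
```

```text
block xyz 0.11258299346284784 0.001182143709767318 0.18921842705709446 [-0.979 -0.203 -0.   ]
```

Emit:
inch_along(moves={"plan": [[0,0,0.03,0,0],[0,0,0.054,0,0],[0.0126,0,0.054,0,0],[0.0266,0,0.054,0,0],[0.0366,0,0.053,0,0],[0.0466,0,0.052,0,0],[0.0596,0,0.0525,0,0],[0.0726,0,0.053,0,0],[0.0826,0,0.057,0,0],[0.0926,0,0.062,0,0],[0.1016,0,0.069,0,0],[0.1096,0,0.0755,0,0],[0.1136,0,0.081,0,0],[0.1176,0,0.087,0,0],[0.1206,0,0.0935,0,0]]})

```text
time: 21.25
position: [0.4822, 0.2205, 0.0951]
tool_rot: [0.319, -3.125, 0.0]
ft_force: [-1.0, -1.2, 3.8]
grip_width: 0.002
grip_force: 1.9
```

Emit:
inch_along(moves={"plan": [[0.002,0,0.004,0,0],[0.003,0,0.008,0,0],[0.005,0,0.013,0,0],[0.006,0,0.016,0,0],[0.006,0,0.016,0,0]]})

```text
time: 21.75
position: [0.4766, 0.2193, 0.0789]
tool_rot: [0.319, -3.125, -0.0]
ft_force: [-0.1, -0.6, 0.6]
grip_width: 0.002
grip_force: 0.0
```

Emit:
inch_along(moves={"plan": [[0.002,0,0.002,0,0],[0.002,0,0.004,0,0],[0.002,0,0.004,0,0]]})

```text
time: 22.05
position: [0.4745, 0.219, 0.0752]
tool_rot: [0.319, -3.125, -0.0]
ft_force: [0.9, -0.1, 0.3]
grip_width: 0.007
grip_force: 0.3
```

Emit:
inch_along(moves={"plan": [[0,0,0.0015,0,0],[0,0,0.003,0,0],[0,0,0.003,0,0]]})

```text
time: 22.35
position: [0.4745, 0.219, 0.0743]
tool_rot: [0.319, -3.125, 0.003]
ft_force: [-6.3, -2.8, 17.9]
grip_width: 0.003
grip_force: 9.2
```

The finger met a firm stop at z = 74.3 mm, exactly where the closed handle's top lies, after the force peaked and dropped (over centre). I'll retreat and check by code that nothing else moved.

Emit:
inch_along(moves={"plan": [[0,0,-0.04,0,0],[0,0,-0.09,0,0],[0,0,-0.14,0,0],[0,0,-0.16,0,0],[0,-0.05,-0.16,0,0],[0,-0.1,-0.16,0,0],[0,-0.15,-0.16,0,0],[0,-0.2,-0.16,0,0],[0,-0.25,-0.16,0,0],[0,-0.3,-0.16,0,0],[0,-0.35,-0.16,0,0],[0,-0.4,-0.16,0,0],[0,-0.45,-0.16,0,0],[0,-0.5,-0.16,0,0],[0,-0.55,-0.16,0,0],[0,-0.55,-0.16,0,0],[0,-0.55,-0.16,0,0]]})

```text
time: 24.05
position: [0.585, -0.3208, 0.2308]
tool_rot: [0.314, -3.124, -0.005]
ft_force: [0.5, 1.2, -0.3]
grip_width: 0.009
grip_force: 0.0
```

Run:
```python
from h import *
for n in("top","side"):
    a=cv2.imread(f"pics/{n}0.png");b=ctrl.get_image(n)[:,:,::-1].copy();cv2.imwrite(f"pics/{n}9.png",b)
    d=(np.abs(a.astype(int)-b).max(2)>60).astype(np.uint8);d=cv2.morphologyEx(d,cv2.MORPH_OPEN,np.ones((2,2),np.uint8))
    k,_,st,_=cv2.connectedComponentsWithStats(d)
    print(n,[tuple(map(int,x)) for x in st[1:] if x[4]>12])
    c=cam(n);B=np.array([.4892,.2216,0]);cc,q=np.cos(.203),np.sin(.203);Rz=np.array([[cc,-q,0],[q,cc,0],[0,0,1]])
    P=lambda *p:proj(c,B+Rz@np.array(p))[0]
    for nm,p in dict(tip=(-.036,0,.0745),mid=(0,0,.0745),rodrear=(-.049,0,.034),rodtopL=(-.045,.01,.052),behind=(-.056,0,.018),behind2=(-.066,0,.018)).items():
        u=P(*p);print(nm,u.round(0),b[int(round(u[1])),int(round(u[0]))][::-1])
```

```text
top [(215, 201, 18, 20, 219), (220, 228, 13, 48, 408), (306, 231, 53, 18, 230), (303, 248, 6, 14, 37)]
tip [224. 265.] [56 56 57]
mid [224. 247.] [52 53 54]
rodrear [226. 273.] [104 105 103]
rodtopL [220. 271.] [137 135 131]
behind [227. 277.] [194 197 198]
behind2 [227. 282.] [194 195 198]
side [(293, 0, 8, 3, 21), (314, 0, 9, 5, 34), (444, 0, 45, 22, 464), (292, 6, 33, 13, 329), (292, 19, 31, 22, 279), (456, 23, 9, 5, 36), (277, 168, 26, 33, 283), (473, 179, 17, 14, 88), (248, 197, 10, 33, 163), (454, 203, 9, 10, 54), (269, 227, 41, 15, 452), (235, 248, 8, 6, 43), (268, 248, 43, 9, 214)]
tip [305. 231.] [72 69 71]
mid [287. 229.] [76 72 76]
rodrear [310. 245.] [169 168 170]
rodtopL [309. 243.] [164 161 163]
behind [312. 250.] [183 181 181]
behind2 [317. 251.] [178 177 180]
```

The only changes are at the old rod position, the rod in the clamp, and the lever. Dark handle pixels lie along the closed line. I'll hand in.

```bash
python3 -c "
from bench import ctrl
print(ctrl.close_job())"
```

```text
the job is handed in; nothing more can be done
None
```

I rolled the rod groove-up, laid it in the trough, slid it home against the stop and flipped the cam lever closed. The images show no bystander moved, and I handed the job in at about 24 s; no verdict was returned.

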